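# Swap the draining bottle and tumbler in the bath basket

### The job

Swap the upside-down flat bottle and the mouth-down tumbler in the steel bath basket, so that each drains in the other's bay: pushed fully down over that bay's spigot until it stands upright on the basket floor. Set them down gently, never let either drop or topple, and leave the soap saucer and the brush where they are.

Things in the scene. Friction and masses are not known exactly. Their poses are not given: they have to be found in the camera images.
- basket: Shallow steel basket fixed on the ledge: floor plate 170 (x) x 360 (y) mm, its top 8 mm over the ledge; wire rim to 33 mm. Origin: centre of the underside, on the ledge; x across, y along its length, z up. Two bays 170 mm apart, each guarded on two facing sides by 4 mm steel panels that rise 116 mm over the floor plate, 20 mm above the tops of the things inside.
- bay_a (a point): Centre of bay a on the floor plate's top (basket x 0, y -85 mm), axes as basket. Panels at its +y and -y sides: faces 60 mm apart, each 64 mm long along x; open to +x and -x. Upright flat spigot at the centre: 24 (x) x 10 (y) mm, 28 mm high, top 6 mm narrowed to 19 x 5 mm.
- bay_b (a point): Centre of bay b on the floor plate's top (basket x 0, y +85 mm), axes as basket. Panels at its +x and -x sides: faces 78 mm apart, each 50 mm long along y; open to +y and -y. Spigot as in bay a, turned the same way (24 mm along x, 10 mm along y).
- bottle: Clear flat bottle upside down on its white cap, 96 mm tall, 70 g. Origin: centre of the underside, z up. Body 44 to 96 mm high: 68 (x) x 50 (y) mm, flat closed top; shoulder 34 to 44 mm: 56 x 40; cap 0 to 34 mm: 46 x 30 with a slot 28 (x) x 14 (y) mm, 34 deep, open below, to go over a spigot, bottle x along basket x, either way round. Starts on one bay's spigot; stands steadily on the ledge.
- tumbler: Round white ceramic tumbler standing mouth down, 50 mm outer diameter, 96 mm tall, wall 4 mm (inner diameter 42 mm), closed flat top, about 160 g. Origin: centre of the rim, which is underneath; z up. It starts in the other bay, loosely over the spigot.
- saucer: Bystander: round ceramic soap saucer, 100 mm diameter, 18 mm high, with a soap bar to 38 mm height. Origin: centre of the underside, on the ledge.
- brush: Bystander: hard grey silicone shower brush lying bristles down, 200 mm long along its x (head at +x, 54 mm wide), 33 mm high. Origin: middle of its length, on the ledge.
Things that resemble listed ones, but are neither listed nor needed, are in the scene too. Leave any purple look-alike of the tumbler alone. What is shaped like the bottle but purple is not meant.

How it is judged:
At the end, for the whole second after the job is handed in: Bottle and tumbler have changed bays (each over 120 mm from its start): bottle within 6 mm, tumbler within 15 mm of the bay centre, undersides within 4 mm of the basket floor, upright within 0.08 rad, bottle x within 0.2 rad of basket x (either way round), both at rest (under 0.02 m/s) (((horizontal distance between bottle and bay_a below 0.006 m and z of bottle in the frame of bay_a between -0.004 and 0.004 m and horizontal distance between tumbler and bay_b below 0.015 m and z of tumbler in the frame of bay_b between -0.004 and 0.004 m) or (horizontal distance between bottle and bay_b below 0.006 m and z of bottle in the frame of bay_b between -0.004 and 0.004 m and horizontal distance between tumbler and bay_a below 0.015 m and z of tumbler in the frame of bay_a between -0.004 and 0.004 m)) and distance of each of bottle, tumbler from where it was at the start of the episode above 0.12 m and angle between each of bottle, tumbler's own z axis and vertical below 0.08 rad and linear speed of each of bottle, tumbler below 0.02 m/s and angle between the x axis of bottle and the x axis of basket, either way round below 0.2 rad); the robot touches nothing.
It fails at once if The bottle is dropped or knocked: it moves faster than 0.4 m/s while no finger touches it (contact force between the fingers and bottle below 0.05 N and linear speed of bottle above 0.4 m/s).
It fails at once if The tumbler is dropped or knocked: it moves faster than 0.4 m/s while no finger touches it (contact force between the fingers and tumbler below 0.05 N and linear speed of tumbler above 0.4 m/s).
It fails at once if The bottle or the tumbler topples: it leans more than 0.7 rad (angle between any of bottle, tumbler's own z axis and vertical above 0.7 rad).
It fails at once if The saucer or the brush is moved by more than 20 mm (distance of any of saucer, brush from where it was at the start of the episode above 0.02 m).
It also fails if it takes over 67 s, if anything falls off the work surface, if the arm or the gripper's body presses on something with over 40 N, if the wrist force passes 120 N, or if a joint passes its speed limit or range.

### The arm

A 7-joint arm with a two-finger parallel gripper is mounted at the origin on the work surface. World frame = base frame: x ahead of the robot, y to its left, z up, the work surface at z = 0. Lengths are in m, angles in rad, forces in N, time in s.
With the tool pointing down it reaches from about 0.35 to 0.9 m from the base axis. Payload 19.9 kg.
Tool frame: the origin (TCP) lies midway between the tips of the shut fingers; the grasp point (between the pads) lies 19 mm behind it; y points along the fingers, x is the direction in which the jaws open and shut, and the axes are right-handed (so a half turn about y gives the same grasp; the last joint's range is limited). The gripper opens to 94 mm and grips with 3 to 60 N. Pads are 16 mm wide; open, the fingers measure 119 mm over their backs; the gripper's body (75 mm by 177 mm) begins 78 mm behind the grasp point.
Start: joints at [-0.042, 0.417, -0.01, 1.614, 0.005, 1.111, -0.053], TCP at [0.625, 0, 0.172] pointing down, gripper open.
Joint ranges: [-2.81, 2.81], [-0.39, 2.02], [-1.27, 1.25], [0.06, 2.57], [-1.19, 4.33], [0.19, 2], [-2.82, 2.82]. Speed limits (rad/s): [1.89, 1.89, 2.39, 2.39, 3.01, 3.01, 3.01].

### API

Orientations are given as [roll, pitch, yaw] about the fixed x, y, z axes, in that order (R = Rz(yaw) Ry(pitch) Rx(roll)).
In Python, from workcell import manip, sensors, imaging, finder gives the robot as it stands. Calls block until the motion is done:
- manip.movep(position, orientation): joint-space move of the TCP to a pose.
- manip.move_straight(position, rate=0.15, ori=None): straight line of the TCP; ori=None keeps the orientation; rate is the mean speed in m/s.
- manip.goto_joints(angles): joint-space move.
- manip.move_gripper(opening): finger opening in m; the grip force is fixed at half the most; returns when the fingers have stopped.
- manip.wait(seconds).
- manip.ik(position, orientation): joint angles nearest the present ones, or None.
- sensors.observe(): the state.
- imaging.capture(name): name is "scene" or "side" or "wrist"; returns a dict with "frame" (480x640x3 uint8, red, green, blue), "vfov" (degrees; the focal length in pixels is half the picture's height over the tangent of half this angle, whatever the lens; pixels are square), "cx", "cy" (the principal point, pixels), "camera_from_world" (4x4, takes a point from world to camera coordinates). Camera axes: x right, y down, z forward; pixel columns grow to the right and rows downward; lengths in m; the calibration is good to about 2 mm. A picture is of the moment at which its call begins. There is no depth.
A pose or a line that the arm cannot do raises manip.Unreachable and nothing moves.
- manip.job_done(): hands the job in, once; it reports no verdict.
Trained networks look in a picture, given as the dict that the camera call returned (one of the last four; its "shot" number tells which), for a name from the list of things; names that differ only in an ending like _2 or _b are one class to them, and where a whole thing is asked for, a point or a joint stands for the part that bears it (a point fixed in the world has none). Each returns a list of dicts, best first, with "p" (0 to 1); they miss things now and then, are a little off and sometimes report something else, mostly with a low value. They report only what shows in the picture. A call takes as long as a camera call. They do not tell look-alikes from the thing itself.
- finder.spot_in(picture, query): "at" ([column, row] in pixels, amid what is visible of it).
The state is a dict: "clock": time; "qpos": joint angles; "joint_vel": joint speeds; "joint_torque": joint torques, N m; "ee_pos": TCP position; "tcp_rot": TCP orientation; "force": force on the tool from outside, world axes, zero at the start; "ft_torque": the same for the moment, N m; "grip_width": finger opening in m.
Only numpy, scipy, OpenCV 4.12 (cv2) and the standard library are available. Lean on these libraries where they do the work, as an engineer would, in place of code of your own. Each camera call takes 0.05 s, during which the arm holds its last target. There are 200 camera calls.

## Working session

There is one attempt and no reset: what is moved stays moved. The work goes in short steps, each a Python script; the robot and the scene stay as the last script left them, time stands still between calls to the robot, and variables do not carry over. Pictures are saved under pics/ and viewed, about 8 in all and at most 12, crops included, and the job is handed in when it is done.

```bash
ls; mkdir -p pics; python3 - <<'E'
from workcell import manip, sensors, imaging, finder
import cv2,numpy as np
ims=[]
for n in ["scene","side","wrist"]:
    p=imaging.capture(n); cv2.imwrite(f"pics/{n}0.png",p["frame"][:,:,::-1])
    print(n,p["vfov"],p["cx"],p["cy"],np.round(p["camera_from_world"],4).tolist())
    for q in ["basket","bottle","tumbler","saucer","brush"]:
        print(q,[(np.round(d["at"]).tolist(),round(d["p"],2)) for d in finder.spot_in(p,q)][:4])
s=sensors.observe(); print(s["clock"],s["ee_pos"],s["tcp_rot"],s["grip_width"])
E
```

```text
pics
scene 55.22577534706179 325.16420321580557 236.65585597915657 [[0.2508, 0.9679, -0.0154, -0.1555], [0.5467, -0.1547, -0.8229, -0.3317], [-0.7989, 0.1979, -0.5679, 1.4666], [0.0, 0.0, 0.0, 1.0]]
basket [([341.0, 238.0], 0.76)]
bottle [([302.0, 226.0], 0.88), ([360.0, 290.0], 0.84), ([342.0, 243.0], 0.58)]
tumbler [([371.0, 204.0], 0.95), ([378.0, 160.0], 0.75)]
saucer [([161.0, 250.0], 0.72)]
brush [([480.0, 208.0], 0.58)]
side 42.17487562082638 317.16485555240456 228.08548937091462 [[0.8125, -0.583, 0.0063, -0.5215], [-0.3459, -0.4907, -0.7998, 0.251], [0.4694, 0.6476, -0.6003, 0.9968], [0.0, 0.0, 0.0, 1.0]]
basket [([316.0, 234.0], 0.84)]
bottle [([398.0, 189.0], 0.87), ([329.0, 223.0], 0.55)]
tumbler [([186.0, 217.0], 0.72), ([287.0, 196.0], 0.64)]
saucer [([405.0, 345.0], 0.91)]
brush [([216.0, 167.0], 0.9)]
wrist 71.39604113887424 319.822994001342 238.9969653424557 [[1.0, 0.0003, 0.0005, -0.6247], [0.0001, -0.97, 0.2431, -0.0259], [0.0006, -0.2431, -0.97, 0.3895], [0.0, 0.0, 0.0, 1.0]]
basket [([330.0, 162.0], 0.72)]
bottle [([353.0, 298.0], 0.64)]
tumbler [([103.0, 33.0], 0.69), ([327.0, 105.0], 0.58)]
saucer []
brush [([327.0, 161.0], 0.38)]
0.9 [6.24957800e-01 3.45367623e-05 1.71813480e-01] [-1.57081263e+00  1.36799118e-04  1.91066608e-05] 0.09422026175155193
```

View pictures.

View pics/scene0.png

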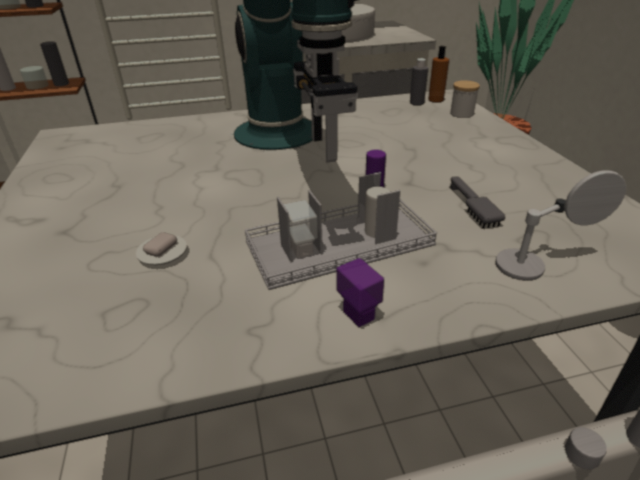

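View pics/side0.png

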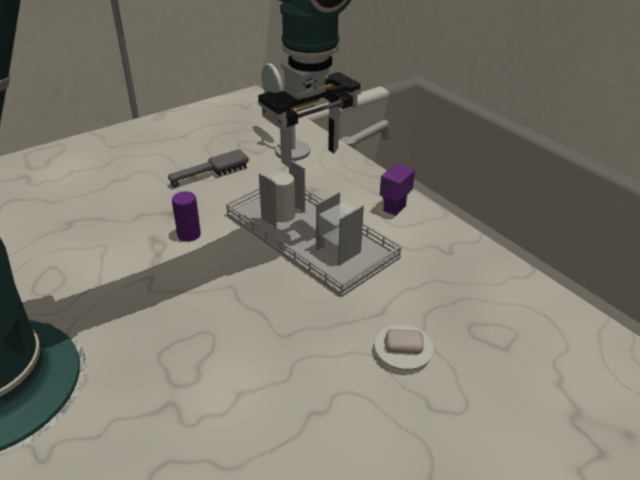

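View pics/wrist0.png

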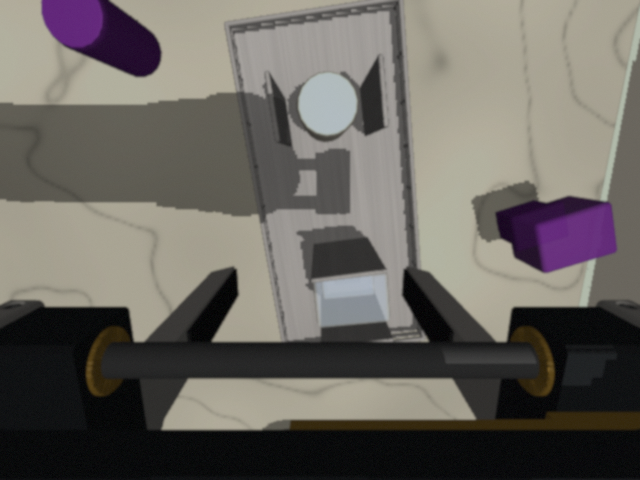

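```bash
cat > h.py <<'E'
from workcell import manip, sensors, imaging, finder
import cv2,numpy as np
def K(p):
    f=240/np.tan(np.radians(p["vfov"])/2); return np.array([[f,0,p["cx"]],[0,f,p["cy"]],[0,0,1]])
def proj(p,X):
    X=np.atleast_2d(X); T=np.array(p["camera_from_world"]); c=X@T[:3,:3].T+T[:3,3]; u=c@K(p).T; return u[:,:2]/u[:,2:]
def back(p,uv,z):
    T=np.array(p["camera_from_world"]); o=-T[:3,:3].T@T[:3,3]
    d=T[:3,:3].T@np.linalg.solve(K(p),[uv[0],uv[1],1]); return o+d*(z-o[2])/d[2]
def ori(yaw): return [-np.pi/2,0,yaw]
def shot(n,f):
    p=imaging.capture(n); cv2.imwrite(f"pics/{f}.png",p["frame"][:,:,::-1])
    np.savez(f"pics/{f}.npz",**{k:v for k,v in p.items()}); return p
E
python3 - <<'E'
from h import *
# rough positions of others from the fixed cameras
for n,l in [("scene",[("ptumb top",(375,155),.096),("pbottle base",(360,318),0),("saucer",(161,252),0.01),("brush head",(490,214),.02),("tumb top",(383,193),.104),("corner r",(435,238),.033),("corner nl",(268,284),.033),("corner fl",(247,240),.033)]),
            ("side",[("ptumb base",(188,234),0),("pbottle base",(395,208),0),("saucer",(404,350),0),("brush",(216,168),.02),("tumb top",(284,180),.104),("c",(342,292),.033),("c",(400,250),.033),("c",(227,207),.033)])]:
    p=imaging.capture(n)
    for a,u,z in l: print(n,a,back(p,u,z).round(3))
try:
    manip.move_straight([0.64,-0.03,0.37],0.2)
except manip.Unreachable as e: print("unreach",e)
p=shot("wrist","w1"); print(sensors.observe()["clock"],sensors.observe()["ee_pos"])
E
```

```text
scene ptumb top [0.444 0.17  0.096]
scene pbottle base [ 0.859 -0.001  0.   ]
scene saucer [ 0.584 -0.334  0.01 ]
scene brush head [0.65  0.367 0.02 ]
scene tumb top [0.636 0.118 0.104]
scene corner r [0.718 0.201 0.033]
scene corner nl [ 0.768 -0.142  0.033]
scene corner fl [ 0.623 -0.162  0.033]
side ptumb base [0.434 0.18  0.   ]
side pbottle base [ 0.857 -0.     0.   ]
side saucer [ 0.589 -0.327  0.   ]
side brush [0.596 0.353 0.02 ]
side tumb top [0.63  0.102 0.104]
side c [ 0.569 -0.179  0.033]
side c [ 0.736 -0.149  0.033]
side c [0.53  0.177 0.033]
2.2083 [ 0.63961383 -0.02975556  0.36884594]
```

View pics/w1.png

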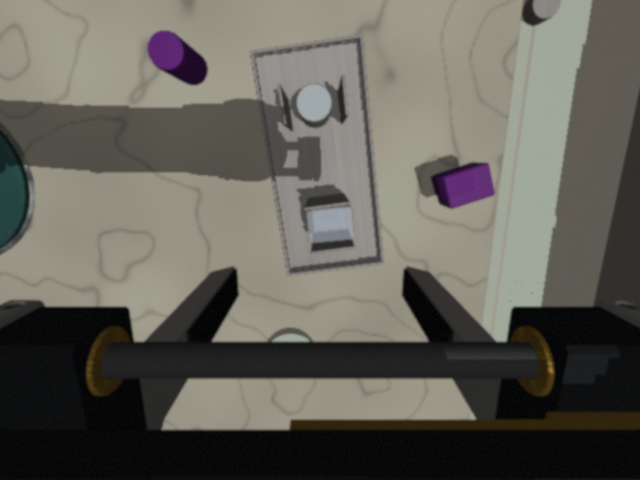

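```bash
cat >> h.py <<'E'
from scipy.optimize import least_squares
def load(f): d=np.load(f"pics/{f}.npz",allow_pickle=True); return {k:d[k] for k in d.files}
def bw(q,X):
    X=np.atleast_2d(X); c,s=np.cos(q[2]),np.sin(q[2])
    return np.c_[q[0]+c*X[:,0]-s*X[:,1],q[1]+s*X[:,0]+c*X[:,1],X[:,2]]
E
cat > ov.py <<'E'
from h import *
def draw(p,q,out,box,s,bot=None):
    im=cv2.resize(p["frame"][:,:,::-1],None,fx=s,fy=s,interpolation=cv2.INTER_CUBIC)
    def poly(x0,x1,y0,y1,z,col):
        u=(proj(p,bw(q,[[x0,y0,z],[x1,y0,z],[x1,y1,z],[x0,y1,z]]))+.5)*s
        cv2.polylines(im,[np.int32(u)],True,col,1)
    poly(-.085,.085,-.18,.18,.033,(0,255,255))
    for sg in(1,-1):
        poly(-.032,.032,-.085+sg*.030,-.085+sg*.034,.124,(0,0,255))
        poly(sg*.039,sg*.043,.06,.11,.124,(0,0,255))
    for y in(-.085,.085): poly(-.0095,.0095,y-.0025,y+.0025,.036,(255,0,0)); poly(-.012,.012,y-.005,y+.005,.030,(255,100,0))
    poly(-.034,.034,-.11,-.06,.104,(0,255,0))
    t=np.linspace(0,6.28,40); u=(proj(p,bw(q,np.c_[.025*np.cos(t),.085+.025*np.sin(t),0*t+.104]))+.5)*s
    cv2.polylines(im,[np.int32(u)],True,(0,255,0),1)
    x0,y0,x1,y1=[int(v*s) for v in box]; cv2.imwrite(out,im[y0:y1,x0:x1])
E
python3 - <<'E'
from ov import *
p=load("w1")
C=np.array([[-.085,.18,.033],[.085,.18,.033],[.085,-.18,.033],[-.085,-.18,.033]])
uv=np.array([[252,50],[360,38],[381,261],[290,271]])
r=least_squares(lambda q:(proj(p,bw(q,C))-uv).ravel(),[.64,0,.1]); q=r.x
print(q,r.fun.round(1)); 
draw(p,q,"pics/o1.png",(240,25,395,285),2.3*1)
E
```

```text
[0.64170718 0.0248349  0.13127064] [-2.9 -0.6  3.3 -5.3  2.9  3.4 -3.4  5.4]
```

View pics/o1.png

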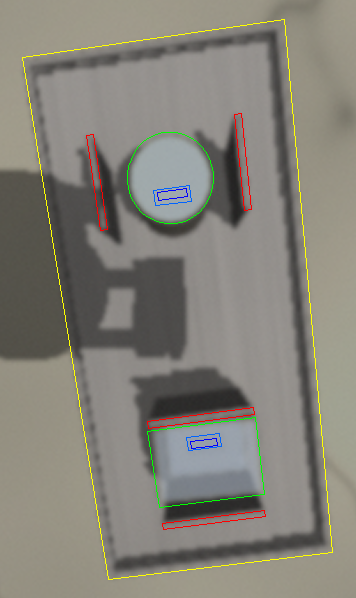

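```bash
python3 - <<'E'
from ov import *
im0=cv2.imread("pics/wrist0.png"); im1=cv2.imread("pics/w1.png")
p1=load("w1"); p0=dict(p1); p0["camera_from_world"]=np.array([[1.0, 0.0003, 0.0005, -0.6247], [0.0001, -0.97, 0.2431, -0.0259], [0.0006, -0.2431, -0.97, 0.3895], [0,0,0,1]])
def blob(im,seed,t):
    m=np.zeros((482,642),np.uint8); cv2.floodFill(im.copy(),m,seed,0,(t,)*3,(t,)*3,4|cv2.FLOODFILL_FIXED_RANGE|cv2.FLOODFILL_MASK_ONLY|(255<<8))
    c=max(cv2.findContours(m[1:-1,1:-1],0,1)[0],key=cv2.contourArea); return c
for im,p,s in((im0,p0,(328,103)),(im1,p1,(314,102))):
    print(im[s[1],s[0]])
    for t in(25,40):
        c=blob(im,s,t); e=cv2.fitEllipse(c)
        X=back(p,e[0],.104); ex=[back(p,np.array(e[0])+d,.104)-X for d in([e[1][0]/2,0],[0,e[1][1]/2])]
        print(t,e,X.round(4),np.linalg.norm(ex[0][:2])*2,np.linalg.norm(ex[1][:2])*2)
# purple tumbler top
for im,p,s in((im0,p0,(75,15)),(im1,p1,(166,48))):
    for t in(15,25):
        c=blob(im,s,t); e=cv2.fitEllipse(c); print("purple",e,back(p,e[0],.096).round(4))
a=cv2.resize(im0[0:350,215:435],None,fx=2.6,fy=2.6,interpolation=cv2.INTER_CUBIC)[:600*3//2]
cv2.imwrite("pics/z0.png",cv2.resize(im0[0:350,215:435],None,fx=1.7,fy=1.7,interpolation=cv2.INTER_CUBIC))
E
```

```text
[191 188 177]
25 ((327.2965087890625, 103.11919403076172), (55.90907669067383, 60.132381439208984), 1.355934500694275) [0.6305 0.1095 0.104 ] 0.04391544297412218 0.04511033977026735
40 ((327.2804870605469, 102.96723937988281), (56.90409851074219, 61.40550231933594), 0.6304629445075989) [0.6305 0.1096 0.104 ] 0.044692417144030175 0.0460761662727767
[172 169 160]
25 ((313.7274169921875, 101.91309356689453), (32.26020812988281, 35.112857818603516), 176.62229919433594) [0.6307 0.1092 0.104 ] 0.0431106651185866 0.044394880755535736
40 ((320.789794921875, 156.1753692626953), (105.93042755126953, 221.49859619140625), 172.23117065429688) [0.6402 0.0388 0.104 ] 0.14696050817111644 0.32361398276057673
purple ((73.07962036132812, 19.84619903564453), (47.904205322265625, 62.27264404296875), 103.81761169433594) [0.436  0.1701 0.096 ]
purple ((73.28055572509766, 20.152830123901367), (48.59320068359375, 62.892967224121094), 103.96314239501953) [0.4361 0.1699 0.096 ]
purple ((165.41668701171875, 49.880104064941406), (32.143714904785156, 37.00911331176758), 157.69342041015625) [0.4361 0.1741 0.096 ]
purple ((165.45701599121094, 49.87891387939453), (32.93655776977539, 37.536598205566406), 157.28318786621094) [0.4362 0.1741 0.096 ]
```

View pics/z0.png

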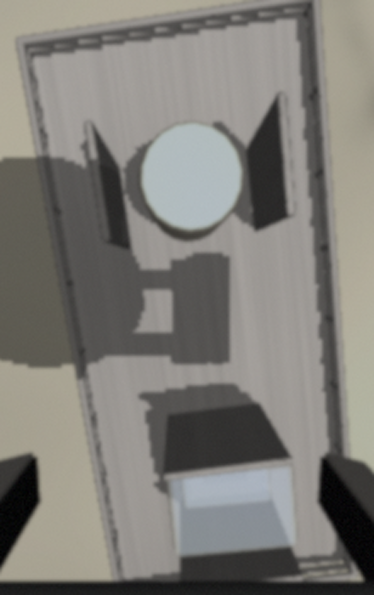

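```bash
cat > fit.py <<'E'
from ov import *
p1=load("w1"); p0=dict(p1); p0["camera_from_world"]=np.array([[1.0, 0.0003, 0.0005, -0.6247], [0.0001, -0.97, 0.2431, -0.0259], [0.0006, -0.2431, -0.97, 0.3895], [0,0,0,1]])
def pd(p,X,k):
    u=proj(p,X)-[p["cx"],p["cy"]]; f=K(p)[0,0]; r2=(u**2).sum(1,keepdims=True)/f**2; return u*(1+k*r2)+[p["cx"],p["cy"]]
z=lambda l:np.array(l)/1.7+[215,0]-[.2,.2]
P=np.array([[-.041,.11,.124],[-.041,.06,.124],[.041,.11,.124],[.041,.06,.124],[-.032,-.053,.124],[.032,-.053,.124]])
u0=z([[88,122],[109,243],[284,94],[294,214],[164,474],[291,462]])
C=np.array([[-1,1,.033],[1,1,.033],[1,-1,.033],[-1,-1,.033]])
uc=np.array([[252.5,51.5],[359.5,38.5],[381,260],[290,271]])
def res(v):
    q,k,a,b=v[:3],v[3],v[4],v[5]
    e=[pd(p0,bw(q,P),k)-u0, pd(p1,bw(q,C*[a,b,1]),k)-uc,
       pd(p0,[[v[6],v[7],.096]],k)-[73.2,20],pd(p1,[[v[6],v[7],.096]],k)-[165.4,49.9],
       pd(p0,[[v[8],v[9],.104]],k)-[327.3,103],pd(p1,[[v[8],v[9],.104]],k)-[313.7,101.9]]
    return np.concatenate([x.ravel() for x in e])
r=least_squares(res,[.64,0.02,.1,0,.085,.18,.436,.17,.63,.11])
if __name__=="__main__":
    print(r.x.round(4)); print(r.fun.round(1)); print(bw(r.x[:3],[[0,-.085,.008],[0,.085,.008]]).round(4))
E
python3 fit.py
```

```text
[ 0.6419  0.0257  0.1319 -0.0231  0.0798  0.1747  0.4326  0.1744  0.6305
  0.1099]
[ 0.6 -1.5 -0.7 -1.1 -0.8 -1.3 -0.6  1.  -0.5  1.8  1.7 -0.7  1.3  2.2
  0.3 -0.3 -0.2  1.3 -0.8  1.8  0.4 -1.2 -0.7  2.1  0.   0.  -0.1 -0. ]
[[ 0.6531 -0.0585  0.008 ]
 [ 0.6307  0.11    0.008 ]]
```

```bash
cat >> h.py <<'E'
Q=np.array([.6419,.0257,.1319]); YB=Q[2]
A=bw(Q,[[0,-.085,.008]])[0]; B=bw(Q,[[0,.085,.008]])[0]; S=np.array([.45,-.06,0.])
def st(t=""):
    s=sensors.observe(); print(t,round(s["clock"],2),s["ee_pos"].round(4) if hasattr(s["ee_pos"],"round") else s["ee_pos"],"rot",np.round(s["tcp_rot"],3),"F",np.round(s["force"],1),"w",round(s["grip_width"],4)); return s
def to(P,h,rate=.2,yaw=None): # h: tool tip over the given surface point
    manip.move_straight([P[0],P[1],P[2]+h],rate,None if yaw is None else ori(yaw))
E
python3 - <<'E'
from h import *
to(A,.15,.25,YB); st()
to(A,.051,.12); st("at")
manip.move_gripper(0.06); st("closed")
to(A,.056,.03); st("lift5")
to(A,.185,.15); st("up")
shot("side","s1"); shot("wrist","w2")
E
```

```text
3.22 [ 0.6537 -0.0583  0.1594] rot [-1.571 -0.002  0.132] F [-0.  -0.8  0.5] w 0.0937
at 4.19 [ 0.6536 -0.0586  0.0598] rot [-1.571e+00 -1.000e-03  1.320e-01] F [-0.4  0.3  0.1] w 0.0938
closed 4.72 [ 0.6532 -0.0586  0.0592] rot [-1.571 -0.     0.132] F [-0.9  0.4  2.5] w 0.0677
lift5 5.04 [ 0.6532 -0.0585  0.0642] rot [-1.571 -0.     0.132] F [-0.3 -1.1 -1. ] w 0.0679
up 6.05 [ 0.6525 -0.0585  0.1919] rot [-1.571  0.002  0.132] F [-0.1 -0.8  0.3] w 0.0672
```

```bash
python3 - <<'E'
from h import *
to(S,.19,.25); to(S,.06,.15); to(S,.0515,.03); st("staged")
manip.move_gripper(0.09); st("open")
to(S,.2,.2); st()
shot("side","s2")
y=YB-np.pi/2
for yy in(YB-np.pi/2,YB+np.pi/2): print(yy,np.round(manip.ik([B[0],B[1],.2],ori(yy)),2))
E
```

```text
staged 8.56 [ 0.4499 -0.06    0.0514] rot [-1.571  0.     0.132] F [-0.5 -0.7 -2.5] w 0.0676
open 9.12 [ 0.45   -0.06    0.0515] rot [-1.571 -0.     0.132] F [0.  0.3 0.4] w 0.0901
 10.01 [ 0.4494 -0.06    0.199 ] rot [-1.571e+00  1.000e-03  1.320e-01] F [-0.2  0.  -0.1] w 0.0898
-1.4388963267948967 [-0.24  0.42  0.03  1.54 -0.01  1.18 -1.65]
1.7026963267948965 [-0.04  0.43 -0.25  1.53  0.11  1.19  1.4 ]
```

View pics/s2.png

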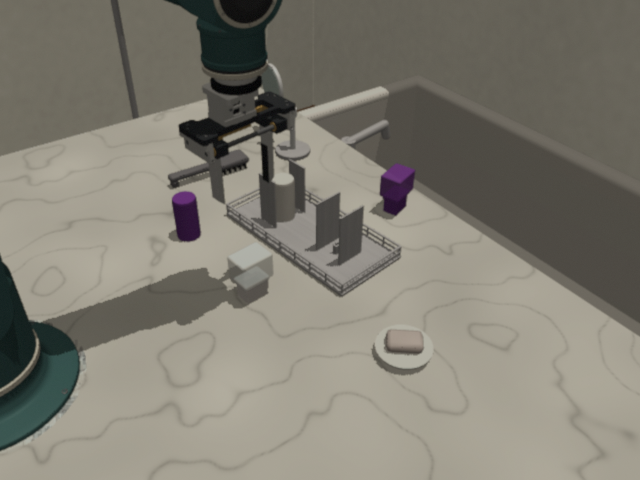

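```bash
python3 - <<'E'
from h import *
y=YB-np.pi/2
to(B,.18,.2,y); st(); to(B,.051,.15); st("at"); manip.move_gripper(0.04); st("closed")
to(B,.056,.03); to(B,.185,.15); st("up")
to(A,.19,.2,YB); st("over A")
to(A,.07,.12); st(); to(A,.0535,.03); s=st("low")
E
```

```text
11.85 [0.6305 0.1096 0.1879] rot [-1.571 -0.    -1.439] F [-0.5  0.   0.1] w 0.0901
at 12.86 [0.6313 0.11   0.06  ] rot [-1.569  0.    -1.439] F [-0.9 -0.1  0.7] w 0.0901
closed 13.59 [0.6308 0.11   0.059 ] rot [-1.571 -0.    -1.439] F [ 0.5 -0.3  0.7] w 0.0481
up 14.92 [0.6302 0.1099 0.192 ] rot [-1.572 -0.    -1.439] F [-0.4  1.6 -1.6] w 0.0484
over A 16.63 [ 0.653  -0.0582  0.1978] rot [-1.571  0.     0.132] F [-0.1  0.2 -1.4] w 0.0484
 17.78 [ 0.6536 -0.0586  0.0788] rot [-1.571e+00 -1.000e-03  1.320e-01] F [-0.6  0.5 -1.7] w 0.0486
low 18.48 [ 0.6531 -0.0586  0.0615] rot [-1.571 -0.     0.132] F [ 0.7 -0.4 -1.9] w 0.0487
```

```bash
python3 - <<'E'
from h import *
to(A,.051,.02); st("down"); 
manip.move_gripper(0.09); st("open")
to(A,.19,.2); st()
# look at the free spigot b, and bottle on ledge, from above with the regrasp orientation
to(S,.30,.25,YB+np.pi/2 if False else YB-np.pi/2); st()
p=shot("wrist","w3"); shot("scene","c3"); shot("side","s3")
print(proj(p,[A,B,S]).round())
E
python3 - <<'E'
import cv2,numpy as np
a=cv2.imread("pics/w3.png");b=cv2.imread("pics/c3.png")[120:320,220:460];c=cv2.imread("pics/s3.png")[150:310,200:420]
r=lambda i,w,h:cv2.resize(i,(w,h),interpolation=cv2.INTER_CUBIC)
cv2.imwrite("pics/m3.png",np.hstack([r(a,440,330),np.vstack([r(b,342,285),r(c,342,249)])[:600]][0:1]) if 0 else np.vstack([np.hstack([r(b,360,300),r(c,412,300)]),np.hstack([r(a,400,300),np.zeros((300,372,3),np.uint8)])]))
E
```

```text
down 18.76 [ 0.6531 -0.0585  0.059 ] rot [-1.571 -0.     0.132] F [ 0.1  0.6 -0.8] w 0.0484
open 19.56 [ 0.6531 -0.0586  0.059 ] rot [-1.571 -0.     0.132] F [-0.2  0.2 -0.4] w 0.0902
 20.4 [ 0.6525 -0.0585  0.1967] rot [-1.571  0.002  0.132] F [ 0.1 -0.7  0. ] w 0.0899
 22.12 [ 0.4501 -0.06    0.2996] rot [-1.571  0.    -1.438] F [ 0.3 -0.3  1.2] w 0.09
[[338.  56.]
 [214.  56.]
 [319. 202.]]
```

View pics/m3.png

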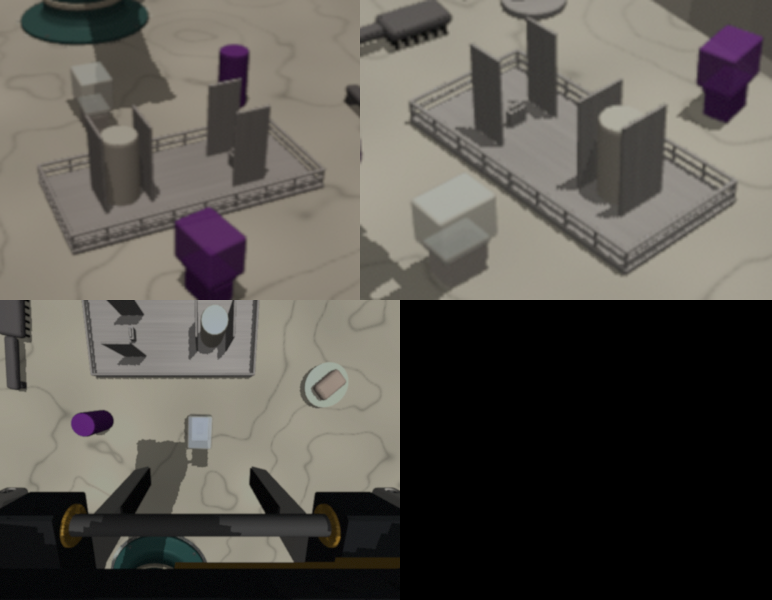

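```bash
python3 - <<'E'
from h import *
manip.move_straight([B[0]-.07,B[1]-.008,.22],.3); manip.wait(.2); st()
p=shot("wrist","w4"); u=proj(p,bw(Q,[[0,.085,.036]]))[0]; print(u)
im=np.ascontiguousarray(p["frame"][:,:,::-1])
x,y=int(u[0])-50,int(u[1])-50
c=cv2.resize(im[y:y+100,x:x+100],None,fx=6,fy=6,interpolation=cv2.INTER_CUBIC)
for z,a,b,col in((.036,.0095,.0025,(0,255,0)),(.030,.012,.005,(0,0,255))):
    v=proj(p,bw(Q,[[-a,.085-b,z],[a,.085-b,z],[a,.085+b,z],[-a,.085+b,z]])); cv2.polylines(c,[np.int32((v-[x,y]+.5)*6)],True,col,1)
cv2.imwrite("pics/z4.png",c)
E
```

```text
23.32 [0.5607 0.1008 0.221 ] rot [-1.569 -0.    -1.441] F [ 1.  -0.2 -0.1] w 0.0902
[319.23048414 155.03580698]
```

View pics/z4.png

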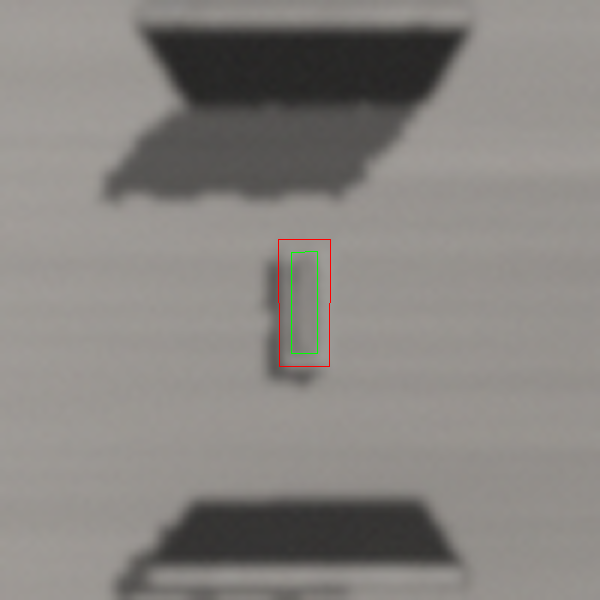

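```bash
python3 - <<'E'
from h import *
p=load("w4"); o=[269,105]
X=[[s*.041,y,.124] for s in(1,-1) for y in(.06,.085,.11)]+[[s*.039,.085,.124] for s in(1,-1)]+[[s*.039,.085,.008] for s in(1,-1)]+[[s*.012,.085,.008] for s in(1,-1)]
print(((proj(p,bw(Q,X))-o+.5)*6).round())
E
```

```text
[[476.   9.]
 [304.   9.]
 [131.   9.]
 [466. 574.]
 [305. 574.]
 [143. 574.]
 [304.  24.]
 [305. 561.]
 [304. 104.]
 [305. 495.]
 [304. 243.]
 [304. 363.]]
```

```bash
cat > ins.py <<'E'
from h import *
B2=bw(Q,[[-.0005,.0848,.008]])[0]
def lower(h0,h1,lim=5,dx=0,dy=0):
    d=bw([0,0,YB],[[dx,dy,0]])[0]; T=B2+d; h=h0
    to(T,h,.05); f0=np.array(sensors.observe()["force"]); 
    while h>h1+1e-6:
        h=max(h-.002,h1); to(T,h,.03); f=np.array(sensors.observe()["force"])-f0
        if abs(f[2])>lim or np.hypot(f[0],f[1])>8: print("contact h",round(h,4),f.round(1)); return False
    print("reached",h,f.round(1)); return True
E
python3 - <<'E'
from ins import *
y=YB-np.pi/2
to(S,.17,.3,y); to(S,.051,.15); manip.wait(.1); st("at S"); manip.move_gripper(.04); s=st("closed")
to(S,.056,.03); to(S,.2,.2); to(B2,.19,.25,y); st("over B")
to(B2,.09,.12); manip.wait(.2); st()
ok=lower(.083,.053); st("end")
E
```

```text
at S 25.24 [ 0.4507 -0.0599  0.0518] rot [-1.569 -0.    -1.439] F [-0.7 -0.6 -0.3] w 0.0903
closed 25.94 [ 0.45  -0.06   0.051] rot [-1.571 -0.    -1.439] F [0.3 0.4 0.9] w 0.05
over B 28.27 [0.6297 0.1089 0.1978] rot [-1.571 -0.    -1.44 ] F [-0.7 -0.7 -0.9] w 0.0494
 29.45 [0.6306 0.1098 0.0986] rot [-1.57   0.    -1.439] F [-1.  -0.5 -1. ] w 0.0496
reached 0.053 [ 0.3  0.2 -0.8]
end 33.49 [0.6302 0.1097 0.0608] rot [-1.571 -0.    -1.439] F [ 0.3  0.6 -1.3] w 0.0495
```

Slid onto the spigot without contact force. Finish, release, retreat and verify.

```bash
python3 - <<'E'
from ins import *
to(B2,.051,.02); st("down")
manip.move_gripper(.09); st("open")
to(B2,.19,.15); manip.move_straight([.52,.03,.33],.25); manip.wait(.3); st()
a=shot("scene","c5"); b=shot("side","s5"); p=shot("wrist","w5")
for n,i in(("scene",a),("side",b)):
    for q in("bottle","tumbler","saucer","brush"): print(n,q,[(np.round(d["at"]).tolist(),round(d["p"],2)) for d in finder.spot_in(i,q)][:3])
r=lambda i,w,h:cv2.resize(i,(w,h),interpolation=cv2.INTER_CUBIC)
f=lambda d,y0,y1,x0,x1:d["frame"][y0:y1,x0:x1,::-1]
cv2.imwrite("pics/m5.png",np.vstack([np.hstack([r(f(a,120,320,220,460),360,300),r(f(b,150,310,200,420),412,300)]),np.hstack([r(f(p,0,480,0,640),400,300),r(f(p,0,240,160,460),372,300)])]))
E
```

```text
down 33.74 [0.6304 0.1097 0.0591] rot [-1.57   0.    -1.439] F [ 1.2 -0.1  1.6] w 0.0496
open 34.52 [0.6303 0.1097 0.059 ] rot [-1.571 -0.    -1.439] F [ 0.7 -0.  -0.2] w 0.0898
 36.81 [0.5201 0.0303 0.3293] rot [-1.572  0.    -1.438] F [-0.5 -0.6  0.1] w 0.0901
scene bottle [([357.0, 288.0], 0.97), ([369.0, 201.0], 0.58)]
scene tumbler [([300.0, 228.0], 0.77), ([376.0, 162.0], 0.7)]
scene saucer [([163.0, 251.0], 0.84)]
scene brush [([482.0, 208.0], 0.7), ([373.0, 202.0], 0.51)]
side bottle [([397.0, 189.0], 0.86), ([287.0, 193.0], 0.56), ([218.0, 167.0], 0.48)]
side tumbler [([337.0, 227.0], 0.64), ([187.0, 215.0], 0.58)]
side saucer [([404.0, 346.0], 0.74)]
side brush [([216.0, 166.0], 0.66)]
```

View pics/m5.png

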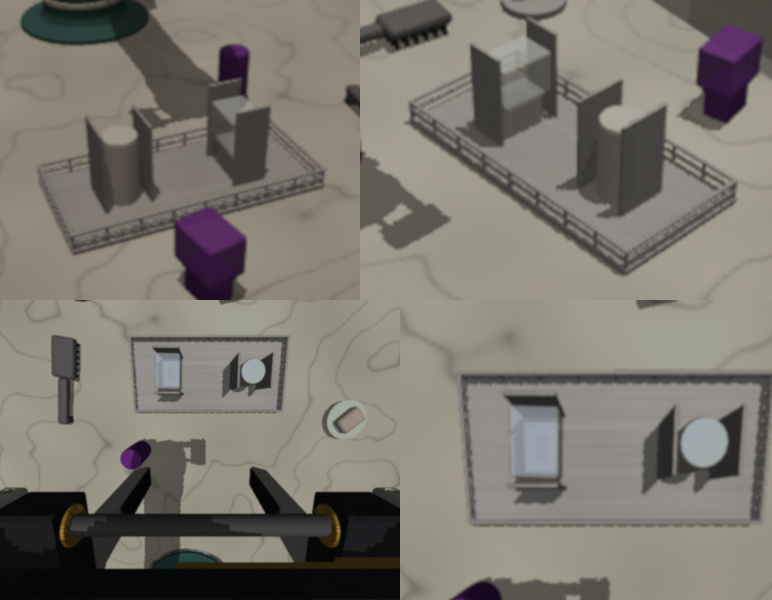

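Both stand upright, seated in the swapped bays; the bystanders' positions are unchanged and the gripper is clear.

```bash
python3 -c "
from h import *
st(); manip.job_done()"
```

```text
37.36 [0.52 0.03 0.33] rot [-1.571 -0.    -1.439] F [-0.4  0.6 -0.5] w 0.0898
the job is handed in; nothing more can be done
```

The swap is done and handed in at about 37 s of the 67 s limit. I stood the bottle on the ledge, moved the tumbler from bay b to bay a, then regripped the bottle along its narrow side and put it in bay b.

**Bottle:** it slid onto bay b's spigot to floor height with under 1 N of extra force. It was released there with the tool at the same height as when it was picked up.

**Tumbler:** it was also lowered to floor height before release, and the last pictures show both things upright in the swapped bays.

**Bystanders:** the networks put the saucer and the brush within about 2 pixels of where they started. The gripper is clear of everything.

**Checks that were off or missing:**
- **Basket fit:** my first fit of the basket's rim was about 5 px off. The rim sits about 5 mm inside the stated floor outline, and the lens distorts slightly. Refitting on the panels brought it to 1–2 px, and the refitted bay b centre agreed with the tumbler's measured starting position.
- **Tumbler width:** the gripper read 48.5 mm on the tumbler, where 50 mm was stated.
- **Final positions:** I judged them from tool poses and pictures, not from a separate measurement.

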